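Clamp the rose blank and hold the dividing head at its third click

TASK

A round blank for a lute's rose lies on the face plate of the small dividing head and is to be drilled at its next place. Wind the clamp key on top of the blank clockwise, in part turns, until it is fully home and its spring presses the blank down; then turn the black index knob beside it clockwise from its end stop by three clicks, without running on towards the fourth, and keep hold of it there: it is sprung and runs back if you let go. Finish while still holding the knob, ready for the drilling, and leave everything else on the bench where it is.

Things in the scene. Friction and masses are not known exactly. Their poses are not given: they have to be found in the camera images.
- dividing_head: the dividing head, screwed to the bench: dark foot 185x305x16 mm, grey gear case on it (top at 40 mm). Origin on the bench under its middle; own z up, own y from index knob to face plate. Upright work spindle (face plate, blank, clamp key) at own (0, +72 mm), index knob at own (0, -72 mm). A brass drill bush reaches over the blank's rim at own (+42, +72 mm), its top 77 mm above the bench
- key_grip (a point): the clamp key: dark steel upright bar on a round hub, over the blank, on the spindle's axis. Bar 40 mm long, 12 thick, 30 high, vertical sides. This point is on the axis, 9 mm under the bar's top and 21 mm above the hub (29 mm across), 111 mm above the bench at key value 0 and 1.3 mm lower per radian wound. Its x axis lies along the bar, z up
- clamp_key (a joint): angle of the clamp key (rad), grows clockwise seen from above; starts at 0 to 0.9, comes up solid at 4.4. Needs 0.12 to 0.2 N m, stays where it is left. The coil spring under it starts to press the blank at about 1, and with about 20 N when fully home. Winding pushes the face plate against its end stop, so the plate stays put
- knob_grip (a point): the index knob: black upright bar on a round skirt (48 mm across), on top of a steel wheel with 16 round lobes. Bar 42 mm long, 14 thick, 32 high, vertical sides; a light line marks its pointer end. This point is on the knob's axis, 8 mm under the bar's top and 24 mm above the skirt, 92 mm above the bench. Its x axis lies along the bar to the pointer end, z up
- index_angle (a joint): angle of the index knob and its wheel (rad), 0 at the end stop where it rests, grows clockwise seen from above. A sprung ball clicks in between two lobes every 0.3927 rad (16 a turn), so the third click is at 1.178 (67.5 degrees); light marks on the gear case show the stops. Takes 0.05 N m in a click, 0.2 just past it; a return spring (0.14 to 0.165 N m), stronger than the clicks, runs it back to 0 when let go
- face_plate (a joint): angle of the face plate (rad), geared 1:1 to the index knob and turning the other way (grows anticlockwise seen from above)
- face_center (a point): middle of the face plate's top, an aluminium disc 130 mm across, 50 mm above the bench; turns with the plate
- rose_blank: the blank: a light wooden disc 104 mm across, 8 mm thick, with an 18 mm hole over the spindle's screw, lying loose on the face plate; three small holes near its rim are already drilled. Origin at the middle of its underside; at the start its axes are parallel to the face plate's
- clamp_cap: the steel pressure cap, 40 mm across, with the coil spring on it, between the key and the blank; origin at the middle of its underside
- index_knob: the same black index knob with its bar, its skirt and the lobed wheel under it; origin on its axis at the wheel's underside, 42 mm above the bench
- try_square: joiner's square with a wooden stock, 173x105x25 mm, lying at the right front; not part of the job; origin at the middle of its underside
- shellac_jar: amber glass jar with a yellow tin lid, 84 mm wide, 102 mm high, standing behind the dividing head; not part of the job; origin at the middle of its underside
- brush_mug: black enamel mug, 81 mm high, standing at the left front; not part of the job; origin at the middle of its underside
- chisel_wide: wood-handled chisel, 240 mm long, lying at the right; not part of the job; origin at the middle of its underside
- caliper: steel caliper, 160 mm long and 5 mm thick, lying in front of the dividing head; not part of the job; origin at the middle of its underside
- sanding_block_1: sanding block, 42x76x29 mm, lying at the left end of the dividing head; not part of the job; origin at the middle of its underside
- offcut_1: small wooden offcut, 28x110x18 mm, lying behind the dividing head; not part of the job; origin at the middle of its underside
Mind the look-alikes: they are no part of the job. Several things have the shape of the rose_blank; the one meant has the colours described above.

How it is judged:
On the way, in this order (a step that is already met when the one before it is completed fails the run):
1. the clamp key is wound fully home and presses on the blank, the index knob still at its end stop (value of joint clamp_key above 4 rad and contact force between clamp_cap and rose_blank above 8 N and value of joint index_angle below 0.12 rad), for 0.3 s.
2. the index knob stands at its third click, held by the fingers (value of joint index_angle between 1.078 and 1.278 rad and contact force between the fingers and index_knob above 3 N), for 0.3 s.
At the end, for the whole second after the job is handed in: The fingers still hold the index knob (at least 3 N) at the third click, 1.178 rad within 0.1, at rest; the clamp key is wound beyond 4.0 of its 4.4 rad and presses the blank with at least 8 N; the blank is centred on the face plate (6 mm) and has turned with it (0.1 rad) (all of step 2 and value of joint clamp_key above 4 rad and contact force between clamp_cap and rose_blank above 8 N and velocity of joint index_angle between -0.1 and 0.1 rad/s and horizontal distance between rose_blank and face_center below 0.006 m and angle between the x axis of rose_blank and the x axis of face_center, either way round below 0.1 rad); the arm keeps its last pose, push and grip.
It fails at once if the index knob is turned past the third click towards the fourth (1.40 rad) (value of joint index_angle above 1.4 rad).
It fails at once if one of the other things on the bench is moved by more than 30 mm (distance of any of try_square, shellac_jar, brush_mug, chisel_wide, caliper, sanding_block_1, offcut_1 from where it was at the start of the episode above 0.03 m).
It also fails if it takes over 54 s, if anything falls off the work surface, if the arm or the gripper's body presses on something with over 40 N, if the wrist force passes 120 N, or if a joint passes its speed limit or range.

ROBOT

A 6-joint arm with a two-finger parallel gripper is mounted at the origin on a cart in front of the work surface, level with it; the furniture and walls round the work are solid. World frame = base frame: x ahead of the robot, y to its left, z up, the work surface at z = 0. Lengths are in m, angles in rad, forces in N, time in s.
With the tool pointing down it reaches from about 0.3 to 0.875 m from the base axis. Payload 6.4 kg.
Tool frame: the origin (TCP) lies on the centre line of the jaws, within the pads' length; the fingertips stand 11 mm ahead of it and the grasp point (between the pads) lies 8 mm behind it (robot.finger_overhang is the distance from the TCP to the fingertips, in m); z points along the fingers, y is the line along which they close (so a half turn about z gives the same grasp; the last joint's range is limited). The gripper opens to 85 mm and grips with 20 to 120 N. Pads are 22 mm wide; open, the fingers measure 114 mm over their backs; the gripper's body (76 mm by 85 mm) begins 54 mm behind the grasp point. The pads swing forward as they close: fully open they stand 13 mm farther back than shut.
Start: joints at [-1.468, 0.181, 1.607, -0, 1.354, -0.206], TCP at [0.175, -0.548, 0.242] pointing down, gripper open.
Joint ranges: [-2.99, 2.99], [-0.89, 2.07], [0.3, 2.58], [-1.14, 4.28], [0, 2.63], [-3.12, 3.12]. Speed limits (rad/s): [2.57, 2.57, 3.01, 3.14, 3.14, 3.14].

INTERFACE

Orientations are given as a 3x3 rotation matrix whose columns are the frame's x, y, z axes.
In Python, from cell import robot gives the robot as it stands.
- The arm moves only by the tool jog_arm, never from a script. Its argument "plan" is a list of rows, each a list of 3 entries, a list of its own where there are three numbers: the turn, a rotation vector about the world's x, y, z normalised to -1 to 1, where 1 is pi rad, then the shift along the world's x, y, z normalised to -1 to 1, where 1 is 400 mm, then the opening, from -1 (shut) to 1 (fully open), so that 0 is half open. In form: [[[ax, ay, az], [tx, ty, tz], fingers], ...]. A call has 1 to 20 rows; each row is the pose to reach, as a shift and turn from the pose commanded when the call began, turning the shorter way round; what a row does not reach only later rows make up. A row lasts 1/12 s, in which the tool goes at most 41.7 mm and 7.16 degrees, less where a joint would pass 70% of its speed; a pose out of reach is approached as far as the arm can. A call with a number of a shift or a turn outside -1 to 1 is refused whole. A call with a gripper value outside its range is refused whole. The fingers move at their own pace and stop on an object; the grip force is fixed at half the most. Time passes only in rows, so rows that repeat a pose let the fingers close. It gives the time, the measured TCP pose, the force, the opening and the grip force at its end, in the units of the state.
- robot.state(): the state, without advancing time (a new reading comes with each control period).
- robot.snapshot(name): name is "side" or "top" or "wrist"; returns (picture, depth): 400x640x3 uint8, red, green, blue; 400x640 float32, m along the optical axis (not along the pixel's ray), 0 where there is no reading.
- robot.calibration(name): a dict with "intrinsics" (3x3 intrinsics, pixels), "R" (3x3) and "t" (3): a world point X has camera coordinates R X + t; the wrist camera has in their place "tool_from_camera" (4x4, takes a point from camera to tool coordinates, whose origin is the TCP and whose axes are the flange's). Camera axes: x right, y down, z forward; pixel columns grow to the right and rows downward; lengths in m; the calibration is good to about 2 mm. A picture is of the moment at which its call begins: read the wrist's pose just before it. calibration takes no time and is no camera call.
- robot.close_job(): hands the job in; it is judged then, once.
The state is a dict: "clock": time; "qpos": joint angles; "joint_vel": joint speeds; "joint_efforts": joint torques, N m; "position": TCP position; "tool_rot": TCP orientation; "force": force on the tool from outside, world axes, zero at the start; "torque": the same for the moment, N m; "finger_gap": finger opening in m; "gripper_force": force on a finger pad.
Only numpy, scipy, OpenCV 4.12 (cv2) and the standard library are available. Lean on these libraries where they do the work, as an engineer would, in place of code of your own. Each camera call takes 0.05 s, during which the arm holds its last target. There are 200 camera calls.

## Working session

There is one attempt and no reset: what is moved stays moved. The work goes in short steps, Python scripts to look and compute and a tool call to move; the robot and the scene stay as the last step left them, time stands still between calls to the robot, and variables do not carry over. Pictures are saved under pics/ and viewed, at most 10 in all, crops included, and the job is handed in when it is done.

Besides the shell and the picture viewer there is one more tool, called after ">>>" as name(argument=value, ...) on one line, values as JSON. jog_arm: Moves the arm, as the interface text tells. Scaled input: -1 to 1 covers 400 mm each way for a shift and pi rad each way for a turn. Its arguments: {"type":"object","properties":{"plan":{"type":"array","items":{"type":"array"}}},"required":["plan"]}

```bash
mkdir -p pics; cat > h.py <<'E'
import numpy as np, cv2
from cell import robot
def snap(n,f):
    s=robot.state(); p,d=robot.snapshot(n); np.savez('pics/'+f+'.npz',p=p,d=d,pos=s['position'],R=s['tool_rot'])
    cv2.imwrite('pics/'+f+'.png',p[:,:,::-1]); return p,d
def world(n,u,v,z,f=None):
    "pixel -> world at height z (ray/plane)"
    c=robot.calibration(n); K=np.array(c['intrinsics']); r=np.linalg.solve(K,[u,v,1.])
    if 'R' in c:
        R=np.array(c['R']);t=np.array(c['t']); o=-R.T@t; dd=R.T@r
    else:
        a=np.load('pics/'+f+'.npz'); T=np.eye(4);T[:3,:3]=a['R'];T[:3,3]=a['pos']; T=T@np.array(c['tool_from_camera'])
        o=T[:3,3]; dd=T[:3,:3]@r
    return o+dd*(z-o[2])/dd[2]
E
python3 - <<'E'
from h import *
p,d=snap('top','top1'); snap('side','side1')
c=robot.calibration('top'); print(c); print(robot.state())
E
```

```text
{'intrinsics': array([[489.82972038,   0.        , 315.99649405],
       [  0.        , 489.82972038, 204.48087895],
       [  0.        ,   0.        ,   1.        ]]), 'R': array([[ 0.01563428, -0.99984639,  0.00792302],
       [-0.99321601, -0.01644281, -0.11511557],
       [ 0.11522816, -0.00606952, -0.99332051]]), 't': array([-0.01880797,  0.57203747,  1.49890375])}
{'clock': 0.1, 'qpos': array([-1.46828698e+00,  1.81497941e-01,  1.60787785e+00,  1.63998639e-05,
        1.35382283e+00, -2.06275708e-01]), 'joint_vel': array([ 0.00090307, -0.00150529, -0.00279413, -0.00102255, -0.00213344,
        0.00025297]), 'joint_efforts': array([ 1.42535205e-04, -4.45877695e+01, -3.52238917e+01, -3.27225462e-04,
        4.04027727e-03,  5.47338047e-06]), 'position': array([ 0.17472868, -0.54731327,  0.24147127]), 'tool_rot': array([[ 9.52704600e-01,  3.03897883e-01, -1.48407007e-04],
       [ 3.03897724e-01, -9.52703320e-01,  1.59917364e-03],
       [ 3.44597636e-04, -1.56864064e-03, -9.99998710e-01]]), 'force': array([ 0.08317212, -0.10556634,  0.31443112]), 'torque': array([-0.02259792, -0.0169958 , -0.0545426 ]), 'gripper_force': 0.0, 'finger_gap': 0.0855546327774443}
```

View pics/top1.png

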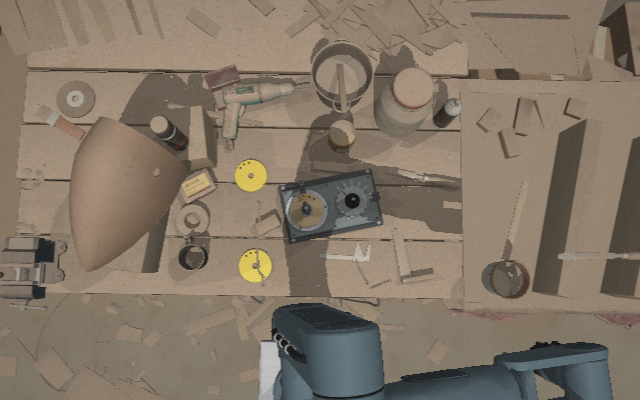

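View pics/side1.png

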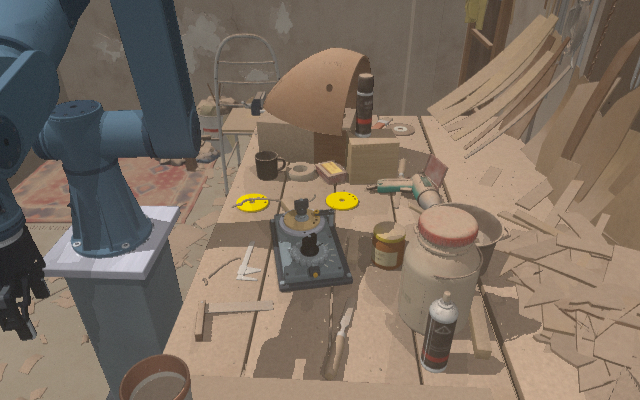

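The dividing head is at top (331,205), with the face plate, blank and key at (306,210) and the black knob at (352,200). The yellow discs at (250,175) and (255,265) are look-alike blanks, and (75,98) and (190,218) are rings; none of these are on the head. I'll check the choice in a close crop.

```bash
python3 - <<'E'
from h import *
a=np.load('pics/top1.npz')['p'][160:250,270:395]
cv2.imwrite('pics/crop1.png',cv2.resize(a[:,:,::-1],None,fx=6,fy=6,interpolation=cv2.INTER_CUBIC))
for n,u,v,z in [('key',306,209,.12),('knob',352,200,.1),('c1',279,185,.016),('c2',371,169,.016),('c3',383,224,.016),('c4',290,243,.016)]:
    print(n,world('top',u,v,z).round(4))
E
```

```text
key [0.5483 0.0202 0.12  ]
knob [ 0.5798 -0.1168  0.1   ]
c1 [0.6346 0.1087 0.016 ]
c2 [ 0.6912 -0.1835  0.016 ]
c3 [ 0.5158 -0.2218  0.016 ]
c4 [0.4514 0.0698 0.016 ]
```

View pics/crop1.png

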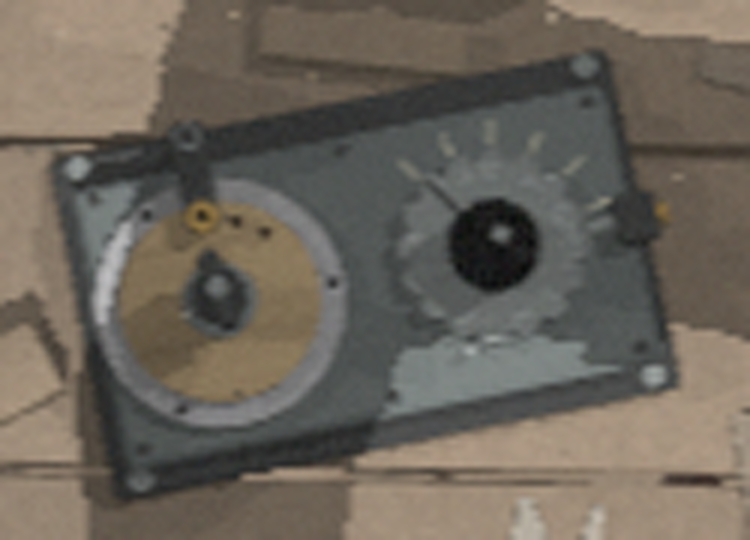

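The crop confirms it: the light wooden blank with the clamp key is at crop (218,298) and the black knob at (495,245), with its pointer up-left at the first mark. Moving above.

>>> jog_arm(plan=[[[0,0,0],[0.5,0.8,0.2],1],[[0,0,0],[0.5,0.8,0.2],1],[[0,0,0],[0.5,0.8,0.2],1],[[0,0,0],[0.5,0.8,0.2],1],[[0,0,0],[0.5,0.8,0.2],1],[[0,0,0],[0.5,0.8,0.2],1],[[0,0,0],[0.5,0.8,0.2],1],[[0,0,0],[0.5,0.8,0.2],1],[[0,0,0],[0.5,0.8,0.2],1],[[0,0,0],[0.5,0.8,0.2],1]])

```text
clock: 0.93
position: [0.3769, -0.2237, 0.3237]
tool_rot: [[0.951, 0.308, 0.003], [0.308, -0.951, 0.0], [0.003, 0.001, -1.0]]
force: [1.6, -0.7, -0.9]
finger_gap: 0.0852
gripper_force: 0.0
```

>>> jog_arm(plan=[[[0,0,0],[0.4,0.4,0],1],[[0,0,0],[0.4,0.4,0],1],[[0,0,0],[0.4,0.4,0],1],[[0,0,0],[0.4,0.4,0],1],[[0,0,0],[0.4,0.4,0],1],[[0,0,0],[0.4,0.4,0],1],[[0,0,0],[0.4,0.4,0],1]])

```text
clock: 1.52
position: [0.5365, -0.065, 0.3213]
tool_rot: [[0.951, 0.308, -0.001], [0.308, -0.951, 0.001], [-0.0, -0.001, -1.0]]
force: [-1.1, 0.3, 0.1]
finger_gap: 0.0858
gripper_force: 0.0
```

```bash
python3 - <<'E'
from h import *
s=robot.state();print(s['clock'],s['position'],s['qpos']);print(s['tool_rot'].round(3))
snap('wrist','w1');print(robot.calibration('wrist'))
E
```

```text
1.5167 [ 0.53649218 -0.06502347  0.32127522] [-3.40945554e-01  4.70354920e-02  1.59507062e+00  1.01167981e-03
  1.50062460e+00  9.16751904e-01]
[[ 0.951  0.308 -0.001]
 [ 0.308 -0.951  0.001]
 [-0.    -0.001 -1.   ]]
{'intrinsics': array([[329.28564528,   0.        , 317.36929035],
       [  0.        , 329.28564528, 199.73571474],
       [  0.        ,   0.        ,   1.        ]]), 'tool_from_camera': array([[-4.12006332e-04, -9.60916860e-01, -2.76836807e-01,
         7.03966266e-02],
       [ 9.99999898e-01, -4.46586536e-04,  6.18640350e-05,
        -7.72689021e-05],
       [-1.83077785e-04, -2.76836753e-01,  9.60916947e-01,
        -1.32439003e-01],
       [ 0.00000000e+00,  0.00000000e+00,  0.00000000e+00,
         1.00000000e+00]])}
```

View pics/w1.png

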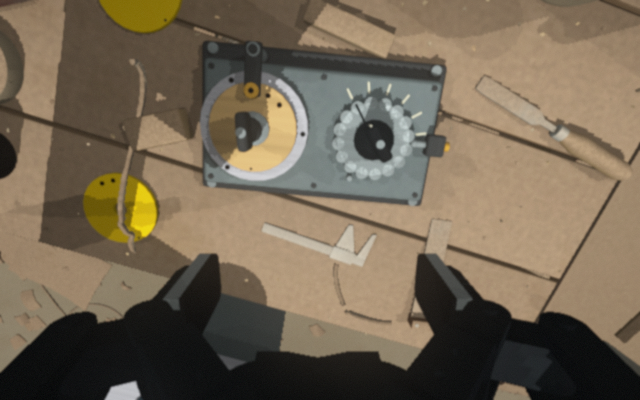

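The wrist view shows the face plate at about (254,125) with the key bar running up and down, and the knob at about (377,138). Enlarging.

```bash
python3 - <<'E'
from h import *
z=np.load('pics/w1.npz');a=z['p'][35:210,195:455]
cv2.imwrite('pics/crop2.png',cv2.resize(a[:,:,::-1],None,fx=3,fy=3,interpolation=cv2.INTER_CUBIC))
for n,u,v,h in [('c1',203,41,.016),('c2',445,65,.016),('c3',421,205,.016),('c4',205,186,.016),('plate',254,125,.05),('wheel',374,138,.055)]:
    print(n,world('wrist',u,v,h,'w1').round(4))
E
```

```text
c1 [0.6315 0.1122 0.016 ]
c2 [ 0.6969 -0.1786  0.016 ]
c3 [ 0.5203 -0.221   0.016 ]
c4 [0.4545 0.0705 0.016 ]
plate [0.5579 0.0221 0.05  ]
wheel [ 0.5879 -0.1191  0.055 ]
```

View pics/crop2.png

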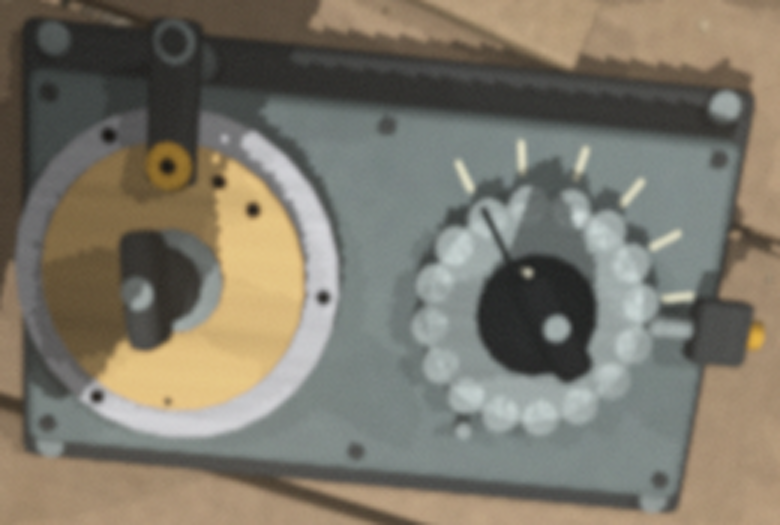

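```bash
cat >> h.py <<'E'
def cloud(f):
    a=np.load('pics/'+f+'.npz'); c=robot.calibration('wrist'); K=np.array(c['intrinsics'])
    T=np.eye(4);T[:3,:3]=a['R'];T[:3,3]=a['pos'];T=T@np.array(c['tool_from_camera'])
    v,u=np.mgrid[:400,:640]; d=a['d']
    P=np.stack([(u-K[0,2])/K[0,0]*d,(v-K[1,2])/K[1,1]*d,d],-1)
    W=P@T[:3,:3].T+T[:3,3]; W[d==0]=np.nan; return W
def bar(W,c,zlo,r=.035):
    m=(W[...,2]>zlo)&(W[...,2]<zlo+.06)&(np.hypot(W[...,0]-c[0],W[...,1]-c[1])<r)
    Q=W[m]; ztop=np.median(Q[Q[:,2]>np.percentile(Q[:,2],60)][:,2]); Q=Q[Q[:,2]>ztop-.006]
    (x,y),(w,h),an=cv2.minAreaRect((Q[:,:2]*1000).astype(np.float32))
    if w<h: an+=90
    print('n',len(Q),'ctr',x/1000,y/1000,'mean',Q.mean(0).round(4),'size',w,h,'angle',an%180,'ztop',ztop)
E
python3 - <<'E'
from h import *
W=cloud('w1')
bar(W,(.557,.021),.095); bar(W,(.588,-.119),.08)
m=(abs(W[...,2]-.05)<.003)&(np.hypot(W[...,0]-.557,W[...,1]-.0215)<.072)
(x,y),r=cv2.minEnclosingCircle((W[m][:,:2]*1000).astype(np.float32)); print(x,y,r,m.sum())
m=(abs(W[...,2]-.016)<.003)
Q=W[m]; Q=Q[(abs(Q[:,0]-.57)<.2)&(abs(Q[:,1]+.055)<.2)]; print(cv2.minAreaRect((Q[:,:2]*1000).astype(np.float32)))
E
```

```text
n 466 ctr 0.5549912109375 0.021680233001708984 mean [0.5559 0.0213 0.1193] size 38.784912109375 12.560602188110352 angle 19.90618324279785 ztop 0.12051253587168598
n 506 ctr 0.5867682495117188 -0.11802239227294922 mean [ 0.5866 -0.1175  0.1   ] size 43.76362609863281 14.231302261352539 angle 46.09067153930664 ztop 0.10101025980518807
555.1041870117188 21.965991973876953 64.9779281616211 2913
((610.9039306640625, -58.85377502441406), (250.0819549560547, 430.58258056640625), 12.466917991638184)
```

Key axis is (0.5553, 0.0218), bar angle 19.9°, top 0.1205 (0.120 expected). The knob is at (0.5866, -0.1178), bar angle 46.1°, top 0.101. The spacing is 143 mm against 144 given. If I start from the flipped grasp, the last joint has room for the whole winding.

>>> jog_arm(plan=[[[0,0,0.04],[0.047,0.217,-0.3],1],[[0,0,0.08],[0.047,0.217,-0.3],1],[[0,0,0.12],[0.047,0.217,-0.3],1],[[0,0,0.16],[0.047,0.217,-0.3],1],[[0,0,0.2],[0.047,0.217,-0.3],1],[[0,0,0.24],[0.047,0.217,-0.3],1],[[0,0,0.28],[0.047,0.217,-0.3],1],[[0,0,0.32],[0.047,0.217,-0.3],1],[[0,0,0.36],[0.047,0.217,-0.3],1],[[0,0,0.4],[0.047,0.217,-0.3],1],[[0,0,0.44],[0.047,0.217,-0.3],1],[[0,0,0.48],[0.047,0.217,-0.3],1],[[0,0,0.5],[0.047,0.217,-0.3],1]])

```text
clock: 2.65
position: [0.5529, 0.0174, 0.202]
tool_rot: [[-0.309, 0.951, -0.001], [0.951, 0.309, -0.0], [-0.0, -0.001, -1.0]]
force: [0.1, 0.7, 0.4]
finger_gap: 0.0857
gripper_force: 0.0
```

>>> jog_arm(plan=[[[0,0,0.04],[0,0,0],1],[[0,0,0.08],[0,0,0],1],[[0,0,0.12],[0,0,0],1],[[0,0,0.16],[0,0,0],1],[[0,0,0.2],[0,0,0],1],[[0,0,0.24],[0,0,0],1],[[0,0,0.28],[0,0,0],1],[[0,0,0.32],[0,0,0],1],[[0,0,0.36],[0,0,0],1],[[0,0,0.4],[0,0,0],1],[[0,0,0.44],[0,0,0],1],[[0,0,0.48],[0,0,0],1],[[0,0,0.511],[0,0,0],1],[[0,0,0.511],[0,0,0],1],[[0,0,0.511],[0,0,0],1]])

```text
clock: 3.9
position: [0.5531, 0.0179, 0.2022]
tool_rot: [[-0.943, -0.332, -0.0], [-0.332, 0.943, -0.0], [0.001, -0.0, -1.0]]
force: [-0.3, 0.0, -0.1]
finger_gap: 0.0856
gripper_force: 0.0
```

```bash
python3 - <<'E'
from h import *
snap('wrist','w2')
s=robot.state();print(s['clock'],s['position'],s['qpos'].round(3));print(s['tool_rot'].round(3), s['torque'])
print(np.degrees(np.arctan2(s['tool_rot'][1,0],s['tool_rot'][0,0])))
bar(cloud('w2'),(.5555,.0218),.095)
E
```

```text
3.95 [0.55321414 0.0180646  0.20218573] [-0.182  0.173  1.701 -0.     1.268 -2.091]
[[-0.943 -0.332 -0.   ]
 [-0.332  0.943 -0.   ]
 [ 0.    -0.    -1.   ]] [-0.00679253 -0.01425485 -0.03124959]
-160.58547906351308
n 901 ctr 0.5538777465820313 0.02188596534729004 mean [0.5529 0.0213 0.1192] size 38.667816162109375 11.853973388671875 angle 19.211284637451172 ztop 0.12053197036912539
```

View pics/w2.png

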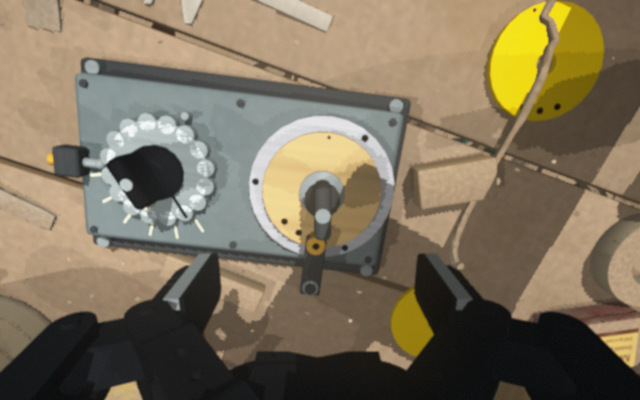

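The flipped approach is over the spindle: key at (322,200), plate and bush clear of the fingers. Descending and gripping.

>>> jog_arm(plan=[[[0,0,0],[0.003,0.0095,-0.08],1],[[0,0,0],[0.003,0.0095,-0.14],1],[[0,0,0],[0.003,0.0095,-0.2],1],[[0,0,0],[0.003,0.0095,-0.23],1],[[0,0,0],[0.003,0.0095,-0.243],1],[[0,0,0],[0.003,0.0095,-0.243],1],[[0,0,0],[0.003,0.0095,-0.243],-1],[[0,0,0],[0.003,0.0095,-0.243],-1],[[0,0,0],[0.003,0.0095,-0.243],-1],[[0,0,0],[0.003,0.0095,-0.243],-1],[[0,0,0],[0.003,0.0095,-0.243],-1],[[0,0,0],[0.003,0.0095,-0.243],-1],[[0,0,0],[0.003,0.0095,-0.243],-1],[[0,0,0],[0.003,0.0095,-0.243],-1],[[0,0,0],[0.003,0.0095,-0.243],-1],[[0,0,0],[0.003,0.0095,-0.243],-1]])

```text
clock: 5.28
position: [0.5552, 0.0224, 0.1057]
tool_rot: [[-0.942, -0.337, 0.001], [-0.337, 0.942, -0.001], [-0.001, -0.001, -1.0]]
force: [-0.6, -2.3, 5.0]
finger_gap: 0.0105
gripper_force: 62.2
```

```bash
python3 -c "
from h import *
s=robot.state();print(s['clock'],s['position'],s['qpos'].round(3),s['force'],s['torque'],s['finger_gap'],s['gripper_force'])"
```

```text
5.2833 [0.55523749 0.02239514 0.10567784] [-1.730e-01  3.000e-01  1.762e+00 -1.000e-03  1.078e+00 -2.087e+00] [-0.56714604 -2.25218751  4.99577193] [-0.46856704  0.19392336 -0.06450754] 0.010478104669373352 62.17887282371521
```

>>> jog_arm(plan=[[[0,0,-0.035],[0,0,-0.0004],-1],[[0,0,-0.07],[0,0,-0.0007],-1],[[0,0,-0.105],[0,0,-0.0011],-1],[[0,0,-0.14],[0,0,-0.0014],-1],[[0,0,-0.175],[0,0,-0.0018],-1],[[0,0,-0.21],[0,0,-0.0021],-1],[[0,0,-0.245],[0,0,-0.0025],-1],[[0,0,-0.28],[0,0,-0.0029],-1],[[0,0,-0.315],[0,0,-0.0032],-1],[[0,0,-0.35],[0,0,-0.0036],-1],[[0,0,-0.385],[0,0,-0.0039],-1],[[0,0,-0.42],[0,0,-0.0043],-1],[[0,0,-0.455],[0,0,-0.0047],-1],[[0,0,-0.49],[0,0,-0.005],-1],[[0,0,-0.525],[0,0,-0.0054],-1],[[0,0,-0.56],[0,0,-0.0057],-1],[[0,0,-0.595],[0,0,-0.0061],-1],[[0,0,-0.63],[0,0,-0.0064],-1],[[0,0,-0.665],[0,0,-0.0068],-1],[[0,0,-0.7],[0,0,-0.0072],-1]])

```text
clock: 6.95
position: [0.5548, 0.0217, 0.103]
tool_rot: [[0.286, 0.958, -0.0], [0.958, -0.286, -0.002], [-0.002, 0.0, -1.0]]
force: [-5.4, -6.5, 9.4]
finger_gap: 0.0108
gripper_force: 62.7
```

```bash
python3 -c "
from h import *
s=robot.state();print(s['clock'],s['position'],s['qpos'].round(3),s['force'],s['torque'],s['finger_gap'],s['gripper_force'])"
```

```text
6.95 [0.55478352 0.02166439 0.1030494 ] [-0.174  0.304  1.764 -0.002  1.073  0.117] [-5.36192494 -6.51920796  9.4115827 ] [-0.99176809  0.70118197  0.1985459 ] 0.010821371188241427 62.74838447570801
```

>>> jog_arm(plan=[[[0,0,-0.035],[0,0,-0.0004],-1],[[0,0,-0.07],[0,0,-0.0007],-1],[[0,0,-0.105],[0,0,-0.0011],-1],[[0,0,-0.14],[0,0,-0.0014],-1],[[0,0,-0.175],[0,0,-0.0018],-1],[[0,0,-0.21],[0,0,-0.0021],-1],[[0,0,-0.245],[0,0,-0.0025],-1],[[0,0,-0.28],[0,0,-0.0029],-1],[[0,0,-0.315],[0,0,-0.0032],-1],[[0,0,-0.35],[0,0,-0.0036],-1],[[0,0,-0.385],[0,0,-0.0039],-1],[[0,0,-0.385],[0,0,-0.0039],-1]])

```text
clock: 7.95
position: [0.5544, 0.022, 0.1016]
tool_rot: [[0.997, 0.071, -0.001], [0.071, -0.997, -0.001], [-0.001, 0.001, -1.0]]
force: [-5.5, -3.8, 11.3]
finger_gap: 0.011
gripper_force: 63.1
```

```bash
python3 -c "
from h import *
s=robot.state();print(s['clock'],s['position'],s['qpos'].round(3),s['force'],s['torque'],s['finger_gap'],s['gripper_force'])"
```

```text
7.95 [0.55435406 0.02204406 0.10156848] [-0.173  0.306  1.765 -0.002  1.072  1.327] [-5.47324635 -3.79746658 11.34535224] [-0.8253369   1.13566538 -0.09496872] 0.011006823210321726 63.11429500579834
```

>>> jog_arm(plan=[[[0,0,-0.02],[0,0,-0.0002],-1],[[0,0,-0.04],[0,0,-0.0004],-1],[[0,0,-0.06],[0,0,-0.0006],-1],[[0,0,-0.08],[0,0,-0.0008],-1],[[0,0,-0.1],[0,0,-0.001],-1],[[0,0,-0.12],[0,0,-0.0012],-1]])

```text
clock: 8.45
position: [0.5543, 0.0222, 0.1011]
tool_rot: [[0.954, -0.298, -0.001], [-0.298, -0.954, -0.001], [-0.001, 0.002, -1.0]]
force: [-6.3, -3.8, 12.9]
finger_gap: 0.011
gripper_force: 63.2
```

```bash
cat > st.py <<'E'
from h import *
s=robot.state();print(s['clock'],s['position'],s['qpos'].round(3)[[0,5]],s['force'].round(1),s['torque'].round(2),s['finger_gap'],s['gripper_force'],'j6 effort',s['joint_efforts'][5],'ang',np.degrees(np.arctan2(s['tool_rot'][1,0],s['tool_rot'][0,0])))
E
python3 st.py
```

```text
8.45 [0.55429471 0.02221721 0.10112423] [-0.173  1.702] [-6.3 -3.8 12.9] [-0.75  1.2   0.13] 0.010973523920361593 63.15878391265869 j6 effort -0.8557543717324734 ang -17.363115898926598
```

>>> jog_arm(plan=[[[0,0,-0.02],[0,0,-0.0002],-1],[[0,0,-0.04],[0,0,-0.0004],-1],[[0,0,-0.06],[0,0,-0.0006],-1]])

```text
clock: 8.7
position: [0.5544, 0.0223, 0.1011]
tool_rot: [[0.883, -0.469, -0.001], [-0.469, -0.883, -0.002], [-0.0, 0.002, -1.0]]
force: [-5.8, -2.4, 14.1]
finger_gap: 0.0106
gripper_force: 83.0
```

```bash
python3 st.py
```

```text
8.7 [0.5543501  0.02233637 0.10105423] [-0.173  1.888] [-5.8 -2.4 14.1] [-0.44  1.22  1.9 ] 0.010616125447049709 82.97985934652388 j6 effort 0.911121591925621 ang -27.98479810837772
```

>>> jog_arm(plan=[[[0,0,-0.02],[0,0,-0.0002],-1],[[0,0,-0.04],[0,0,-0.0004],-1]])

```text
clock: 8.87
position: [0.5544, 0.0224, 0.1011]
tool_rot: [[0.819, -0.574, -0.001], [-0.574, -0.819, -0.003], [0.0, 0.003, -1.0]]
force: [-6.4, -2.5, 15.1]
finger_gap: 0.0109
gripper_force: 121.1
```

```bash
python3 st.py
```

```text
8.8667 [0.55439241 0.02237235 0.10109621] [-0.172  2.011] [-6.4 -2.5 15.1] [-0.42  1.29  3.17] 0.010901914641926238 121.14688125351677 j6 effort 2.1534906327724457 ang -35.01458992113336
```

Torque jumped to about 3 N m, so the key is solid. I'll ease off, wait, and release.

>>> jog_arm(plan=[[[0,0,0.02],[0,0,0],-1],[[0,0,0.05],[0,0,0],-1],[[0,0,0.05],[0,0,0],-1],[[0,0,0.05],[0,0,0],-1],[[0,0,0.05],[0,0,0],-1],[[0,0,0.05],[0,0,0],-1],[[0,0,0.05],[0,0,0],-1]])

```text
clock: 9.45
position: [0.5544, 0.0223, 0.101]
tool_rot: [[0.899, -0.438, -0.001], [-0.438, -0.899, -0.002], [-0.0, 0.002, -1.0]]
force: [-6.8, -2.9, 14.3]
finger_gap: 0.0104
gripper_force: 72.7
```

```bash
python3 st.py
```

```text
9.45 [0.55436595 0.02234754 0.1010436 ] [-0.172  1.853] [-6.8 -2.9 14.3] [-0.58  1.3   1.51] 0.010401065219126445 72.71403840975836 j6 effort 1.4874713122844696 ang -25.994872677881403
```

>>> jog_arm(plan=[[[0,0,0],[0,0,0],1],[[0,0,0],[0,0,0],1],[[0,0,0],[0,0,0],1],[[0,0,0],[0,0,0],1],[[0,0,0],[0,0,0],1],[[0,0,0],[0,0,0],1],[[0,0,0],[0,0,0.05],1],[[0,0,0],[0,0,0.12],1],[[0,0,0],[0,0,0.2],1],[[0,0,0],[0,0,0.25],1],[[0,0,0],[0,0,0.25],1]])

```text
clock: 10.37
position: [0.5578, 0.0224, 0.2052]
tool_rot: [[0.897, -0.442, 0.009], [-0.442, -0.897, -0.001], [0.009, -0.003, -1.0]]
force: [2.0, -0.5, 0.3]
finger_gap: 0.0854
gripper_force: 0.0
```

```bash
python3 st.py; python3 - <<'E'
from h import *
snap('wrist','w3'); W=cloud('w3')
bar(W,(.5545,.0218),.095); bar(W,(.5866,-.1178),.08)
E
```

```text
10.3667 [0.55777762 0.02241865 0.20515156] [-0.173  1.856] [ 2.  -0.5  0.3] [ 0.02 -0.04  0.05] 0.08538977192880891 0.0 j6 effort -0.00026581623387755826 ang -26.218666838826667
n 840 ctr 0.5557286376953126 0.02168603706359863 mean [0.5565 0.0213 0.1149] size 11.911280632019043 38.53733444213867 angle 160.33033752441406 ztop 0.11626115351719188
n 1322 ctr 0.5869375610351563 -0.11747686767578125 mean [ 0.5866 -0.1168  0.1   ] size 43.46894836425781 14.405877113342285 angle 46.59381103515625 ztop 0.10103985526507177
```

View pics/w3.png

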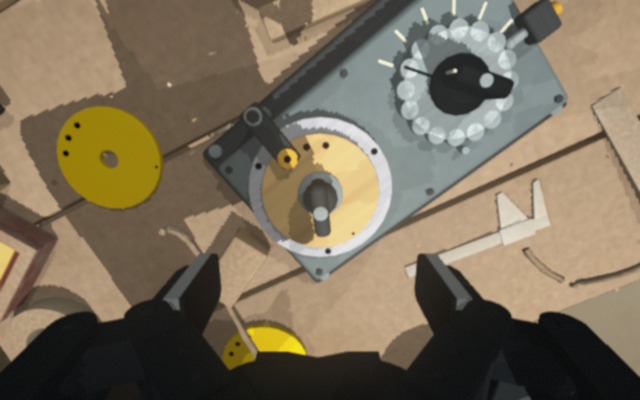

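Key bar at (320,205) is wound home at about -19.7°, having turned 3.83 rad against a solid stop. The knob at (458,85) is still on its first mark. Going over the knob.

>>> jog_arm(plan=[[[0,0,0.035],[0.081,-0.35,0],1],[[0,0,0.07],[0.081,-0.35,0],1],[[0,0,0.105],[0.081,-0.35,0],1],[[0,0,0.14],[0.081,-0.35,0],1],[[0,0,0.175],[0.081,-0.35,0],1],[[0,0,0.21],[0.081,-0.35,0],1],[[0,0,0.245],[0.081,-0.35,0],1],[[0,0,0.28],[0.081,-0.35,0],1],[[0,0,0.315],[0.081,-0.35,0],1],[[0,0,0.35],[0.081,-0.35,0],1],[[0,0,0.385],[0.081,-0.35,0],1],[[0,0,0.402],[0.081,-0.35,0],1],[[0,0,0.402],[0.081,-0.35,0],1],[[0,0,0.402],[0.081,-0.35,0],1],[[0,0,0.402],[0.081,-0.35,0],1]])

```text
clock: 11.67
position: [0.5867, -0.117, 0.1988]
tool_rot: [[0.694, 0.72, -0.001], [0.72, -0.694, 0.001], [-0.001, -0.001, -1.0]]
force: [0.2, 0.0, -0.2]
finger_gap: 0.0855
gripper_force: 0.0
```

```bash
python3 - <<'E'
from h import *
snap('wrist','w4'); W=cloud('w4')
bar(W,(.5866,-.1178),.08)
E
python3 st.py
```

```text
n 996 ctr 0.5869606323242188 -0.11712062072753907 mean [ 0.5872 -0.1171  0.1001] size 42.74918746948242 13.57039737701416 angle 46.424217224121094 ztop 0.10108940787238191
11.7167 [ 0.58687221 -0.11708233  0.19907007] [-0.395  0.372] [0.7 0.1 0.3] [-0.01  0.    0.03] 0.08521802239199389 0.0 j6 effort 0.012823677971027792 ang 46.04881314068148
```

>>> jog_arm(plan=[[[0,0,0],[0,0,-0.08],1],[[0,0,0],[0,0,-0.16],1],[[0,0,0],[0,0,-0.22],1],[[0,0,0],[0,0,-0.26],1],[[0,0,0],[0,0,-0.285],1],[[0,0,0],[0,0,-0.285],1],[[0,0,0],[0,0,-0.285],-1],[[0,0,0],[0,0,-0.285],-1],[[0,0,0],[0,0,-0.285],-1],[[0,0,0],[0,0,-0.285],-1],[[0,0,0],[0,0,-0.285],-1],[[0,0,0],[0,0,-0.285],-1],[[0,0,0],[0,0,-0.285],-1],[[0,0,0],[0,0,-0.285],-1],[[0,0,0],[0,0,-0.285],-1],[[0,0,0],[0,0,-0.285],-1]])

```text
clock: 13.05
position: [0.5873, -0.1171, 0.0867]
tool_rot: [[0.693, 0.721, 0.0], [0.721, -0.693, -0.0], [0.0, 0.0, -1.0]]
force: [-2.7, 1.6, 5.6]
finger_gap: 0.013
gripper_force: 59.3
```

```bash
python3 st.py
```

```text
13.05 [ 0.58728011 -0.11708015  0.08666625] [-0.395  0.37 ] [-2.7  1.6  5.6] [0.2  0.36 0.04] 0.01304404397410293 59.34539258480072 j6 effort 0.04830858553759754 ang 46.14737642089555
```

>>> jog_arm(plan=[[[0,0,-0.025],[0,0,0],-1],[[0,0,-0.05],[0,0,0],-1],[[0,0,-0.075],[0,0,0],-1],[[0,0,-0.1],[0,0,0],-1],[[0,0,-0.125],[0,0,0],-1],[[0,0,-0.15],[0,0,0],-1],[[0,0,-0.175],[0,0,0],-1],[[0,0,-0.2],[0,0,0],-1],[[0,0,-0.225],[0,0,0],-1],[[0,0,-0.25],[0,0,0],-1],[[0,0,-0.275],[0,0,0],-1],[[0,0,-0.3],[0,0,0],-1],[[0,0,-0.32],[0,0,0],-1],[[0,0,-0.34],[0,0,0],-1],[[0,0,-0.36],[0,0,0],-1],[[0,0,-0.375],[0,0,0],-1],[[0,0,-0.375],[0,0,0],-1],[[0,0,-0.375],[0,0,0],-1],[[0,0,-0.375],[0,0,0],-1],[[0,0,-0.375],[0,0,0],-1]])

```text
clock: 14.72
position: [0.5878, -0.1193, 0.0867]
tool_rot: [[0.931, -0.364, 0.002], [-0.364, -0.931, -0.003], [0.003, 0.003, -1.0]]
force: [-0.6, -6.7, 2.5]
finger_gap: 0.013
gripper_force: 58.9
```

```bash
python3 st.py; python3 - <<'E'
from h import *
a,_=snap('top','top2'); b,_=snap('wrist','w5')
cr=lambda x:cv2.resize(x,(400,300),interpolation=cv2.INTER_CUBIC)
s,_=snap('side','side2')
cv2.imwrite('pics/fin.png',np.vstack([np.hstack([cr(a[155:245,270:390]),cr(s[180:300,260:420])]),np.hstack([cr(b[0:300,0:400]),cr(b[100:400,140:540])])])[:,:,::-1])
E
```

```text
14.7167 [ 0.58778763 -0.11925122  0.08669708] [-0.397  1.548] [-0.6 -6.7  2.5] [-0.97  0.18  0.13] 0.013029047874263714 58.894001841545105 j6 effort 0.12752383947372437 ang -21.366771633231142
```

View pics/fin.png

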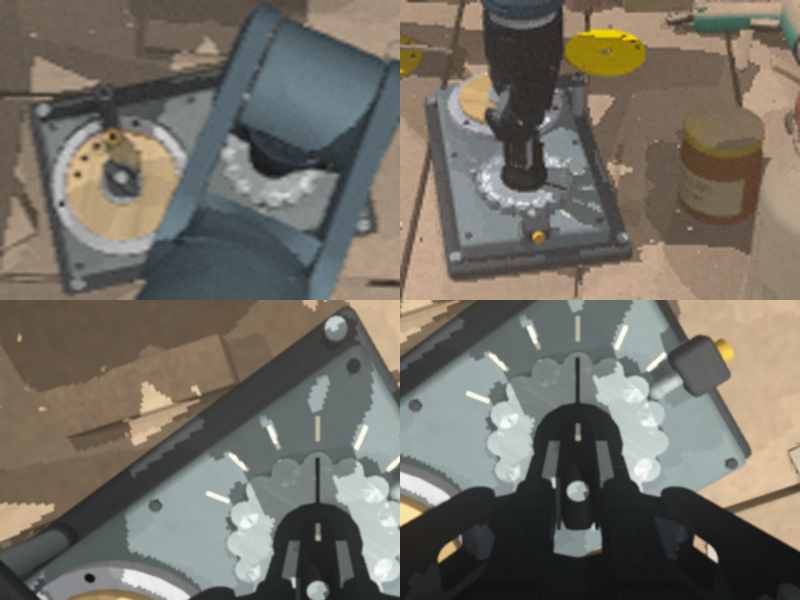

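The pointer line stands on the fourth mark (third click, crop (578,330)), and the blank has turned with the plate. The knob turned 67.5° with a 59 N grip. Handing in.

```bash
python3 -c "
from cell import robot
print(robot.close_job())"
```

```text
the job is handed in; nothing more can be done
None
```

I wound the clamp key 3.83 rad to its solid stop, turned the index knob 67.5° to the third click, and handed the job in still holding it (59 N grip, 14.9 s on the clock); no verdict came back.

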